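Find the crate stamped underneath and push it to the collection strip

TASK

One of the two plywood crates has a big red disc stamped on its underside. First the crate on the robot's left, then the one on its right: press down with the fingertips on the ridged lip that faces the robot so that the crate rocks steeply up on its near bottom edge (about 55 degrees), look at the underside from the far side, and let it back down flat. Then push the stamped crate along the table until its middle stands over the blue strip; leave the other crate in its place, never pick a crate up, and do not disturb the other things on the table.

Things in the scene. Friction and masses are not known exactly. Their poses are not given: they have to be found in the camera images.
- crate_1: One of two light plywood crates that look alike from above, on the left (+y) or right (-y): open top, two inner dividers, 130 mm deep (x), 150 mm wide (y), 75 mm high, about 0.3 kg, walls 6 mm, underside 5 mm up on two runners along x. Origin: centre of its underside at table height; x points to its far side, z up. Its lip faces the robot, turned by up to 12 degrees.
- crate_2: The other crate: same build, size and axes as crate_1.
- crate_1_heel (a point): Middle of crate_1's near bottom edge (65 mm nearer than its origin, at table height), the edge about which it rocks up when its lip is pressed down. It must stay on the table. Let go below 60 degrees of tilt, the crate falls back flat.
- crate_2_heel (a point): The same point of crate_2.
- crate_1_lip (a point): Middle of the top of the dark ridge (6 mm thick, 8 mm high) along the outer end of crate_1's lip, 98 mm nearer than the crate's origin and 83 mm up: press here. The lip, 60 mm wide, 5 mm thick, flush with the 75 mm rim, juts 36 mm out from the middle of the near wall, free underneath, wall bare 45 mm on either side; it meets the table at about 62 degrees of tilt.
- crate_2_lip (a point): The same point of crate_2.
- stamp (a point): Centre of the red stamped disc, 100 mm across, in the middle of the underside of the stamped crate, hidden until that crate is tipped; the other crate's underside is bare wood. With the crate tipped about 55 degrees the disc shows in the scene camera, which looks from the far side.
- strip: Blue collection strip painted on the table, flat, 70 mm wide (x) and 800 mm long (y), beyond the crates. Origin at its middle.
- yellow_jar: Bystander: closed yellow paint jar with a white cap, 66 mm across, 85 mm high, standing between the crates. Origin: centre of its underside.
- green_jar: Bystander: closed green paint jar, 66 mm across, 85 mm high, at the right. Origin: centre of its underside.
- water_cup: Bystander: clear water cup, 72 mm across, 90 mm high, at the left. Origin: centre of its underside.
- palette: Bystander: white ceramic plate, 120 mm across, 18 mm high, at the right. Origin: centre of its underside.
- tape_roll: Bystander: brown tape roll lying flat, 90 mm across, 25 mm high, at the left. Origin: centre of its underside.
- brush: Bystander: paint brush lying between the crates on the side nearer the robot, pointing away from it, about 20 mm high. Origin: under its middle.
Not all that is in view belongs to the job. What is shaped like the crate_2 but grey, pink or yellow is not meant.

How it is judged (in metres and radians):
On the way, in this order (a step that is already met when the one before it is completed fails the run):
1. the left-hand crate is tipped by more than 43 degrees while the other stands flat (((world y of crate_1 above 0 m and angle between crate_1's own z axis and vertical above 0.75 rad and angle between crate_2's own z axis and vertical below 0.08 rad) or (world y of crate_2 above 0 m and angle between crate_2's own z axis and vertical above 0.75 rad and angle between crate_1's own z axis and vertical below 0.08 rad))), for 0.2 s.
2. the right-hand crate is tipped by more than 43 degrees, the left-hand one standing flat again (((world y of crate_1 below 0 m and angle between crate_1's own z axis and vertical above 0.75 rad and angle between crate_2's own z axis and vertical below 0.08 rad) or (world y of crate_2 below 0 m and angle between crate_2's own z axis and vertical above 0.75 rad and angle between crate_1's own z axis and vertical below 0.08 rad))), for 0.2 s.
3. the stamped crate stands flat with its middle over the strip (x of crate_2 in the frame of strip between -0.035 and 0.035 m and y of crate_2 in the frame of strip between -0.4 and 0.4 m and angle between crate_2's own z axis and vertical below 0.06 rad), for 0.2 s.
At the end, for the whole second after the job is handed in: The stamped crate stands flat (within 0.06 rad) with its centre over the blue strip (within 35 mm of the strip's centre line, within its length); the other crate is flat and within 40 mm of its place; both at rest (all of step 3 and angle between crate_1's own z axis and vertical below 0.06 rad and distance of crate_1_heel from where it was at the start of the episode below 0.04 m and linear speed of each of crate_1, crate_2 below 0.01 m/s); the robot touches nothing.
It fails at once if a crate is lifted: its near bottom edge is more than 20 mm above the table (height (world z) of any of crate_1_heel, crate_2_heel above 0.02 m).
It fails at once if a crate is overturned (tilt over 1.25 rad) (angle between any of crate_1, crate_2's own z axis and vertical above 1.25 rad).
It fails at once if the unstamped crate is pushed more than 60 mm from its place (distance of crate_1_heel from where it was at the start of the episode above 0.06 m).
It fails at once if a bystander is moved more than 30 mm (distance of any of yellow_jar, green_jar, water_cup, palette, tape_roll, brush from where it was at the start of the episode above 0.03 m).
It also fails if it takes over 72 s, if anything falls off the work surface, if the arm or the gripper's body presses on something with over 40 N, if the wrist force passes 120 N, or if a joint passes its speed limit or range.

ROBOT

A 6-joint arm with a two-finger parallel gripper is mounted at the origin on the work surface. World frame = base frame: x ahead of the robot, y to its left, z up, the work surface at z = 0. Lengths are in mm, angles in rad, forces in N, time in s.
With the tool pointing down it reaches from about 350 to 875 mm from the base axis. Payload 4.2 kg.
Tool frame: the origin (TCP) lies midway between the tips of the shut fingers; the grasp point (between the pads) lies 19 mm behind it; z points along the fingers, y is the line along which they close (so a half turn about z gives the same grasp; the last joint's range is limited). The gripper opens to 85 mm and grips with 20 to 120 N. Pads are 22 mm wide; open, the fingers measure 114 mm over their backs; the gripper's body (76 mm by 85 mm) begins 54 mm behind the grasp point. The pads swing forward as they close: fully open they stand 13 mm farther back than shut.
Start: joints at [1.451, 0.385, 0.008, 0, -1.194, -0.259], TCP at [231.095, 580.684, 231.312] pointing down, gripper open.
Joint ranges: [-3.14, 3.14], [-1.21, 2.06], [-1.07, 1.41], [-3.16, 2.05], [-2.99, -0.16], [-3.1, 3.1]. Speed limits (rad/s): [2.79, 2.79, 3.14, 3.14, 3.14, 3.14].

INTERFACE

Orientations are given as a 3x3 rotation matrix whose columns are the frame's x, y, z axes.
In Python, from station import readout, cams, workorder gives the robot as it stands.
- The arm moves only by the tool move_arm, never from a script. Its argument "increments" is a list of rows, each an object with "delta_pos": the shift along the tool's x, y, z in cm, a list of three; "twist": the turn, a rotation vector about the tool's x, y, z in degrees, a list of three. A call has 1 to 8 rows; each row is the pose to reach, as a shift and turn from the pose commanded when the call began, along the tool's axes at that moment; what a row does not reach only later rows make up. A row lasts 1/8 s, in which the tool goes at most 62.5 mm and 10.7 degrees, less where a joint would pass 70% of its speed; a pose out of reach is approached as far as the arm can. A call with a gripper value outside its range is refused whole. "gripper" is the opening, from 0 (shut) to 1 (fully open), set as the call begins (left out, the last holds). The fingers move at their own pace and stop on an object; the grip force is fixed at half the most. Time passes only in rows, so rows that repeat a pose let the fingers close. It gives the time, the measured TCP pose, the force, the opening and the grip force at its end, in the units of the state.
- readout.state(): the state, without advancing time (a new reading comes with each control period).
- cams.get_image(name): name is "scene" or "top" or "wrist"; returns the picture (400x640x3 uint8, red, green, blue); there is no depth.
- cams.get_calibration(name): a dict with "vfov" (degrees; the focal length in pixels is half the picture's height over the tangent of half this angle, whatever the lens; pixels are square), "cx", "cy" (the principal point, pixels), "k1" (the pictures are not rectified: a ray, as slopes to the right and down, at radius r is drawn at 1 + k1 r^2 times it, then the intrinsics apply), "rvec" (rotation vector, rad) and "tvec" (3), from world to camera coordinates, as OpenCV has them; the wrist camera has in their place "T_tool_cam" (4x4, takes a point from camera to tool coordinates, whose origin is the TCP and whose axes are the flange's). Camera axes: x right, y down, z forward; pixel columns grow to the right and rows downward; lengths in mm; the calibration is good to about 2 mm. A picture is of the moment at which its call begins: read the wrist's pose just before it. get_calibration takes no time and is no camera call.
- workorder.close_job(): hands the job in; it is judged then, once.
Trained networks look in the newest picture that a camera, given by its name, has taken for a name from the list of things; names that differ only in an ending like _2 or _b are one class to them, and where a whole thing is asked for, a point or a joint stands for the part that bears it (a point fixed in the world has none). Each returns a list of dicts, best first, with "confidence" (0 to 1); they miss things now and then, are a little off and sometimes report something else, mostly with a low value. They report only what shows in the picture. A call takes as long as a camera call. They do not tell look-alikes from the thing itself.
- cams.look_for(camera, name): "extent" ([left, top, width, height] in pixels, round what is visible of it).
The state is a dict: "time_s": time; "joint_pos": joint angles; "joint_velocities": joint speeds; "effort": joint torques, N m; "tcp_pos": TCP position; "tcp_rot": TCP orientation; "force": force on the tool from outside, world axes, zero at the start; "torque": the same for the moment, N m; "width": finger opening in mm; "finger_force": force on a finger pad.
Only numpy, scipy, OpenCV 4.12 (cv2) and the standard library are available. Lean on these libraries where they do the work, as an engineer would, in place of code of your own. Each camera call takes 0.05 s, during which the arm holds its last target. There are 200 camera calls.

## Working session

There is one attempt and no reset: what is moved stays moved. The work goes in short steps, Python scripts to look and compute and a tool call to move; the robot and the scene stay as the last step left them, time stands still between calls to the robot, and variables do not carry over. Pictures are saved under pics/ and viewed, at most 10 in all, crops included, and the job is handed in when it is done.

Besides the shell and the picture viewer there is one more tool, called after "Call:" as name([rows], argument=value, ...), one row to a line, values as JSON. move_arm: Moves the arm, as the interface text tells. Its arguments: {"type":"object","properties":{"increments":{"type":"array"},"gripper":{"type":"number"}},"required":["increments"]}

```bash
mkdir -p pics; ls; cat > h.py <<'E'
import numpy as np, cv2
from station import readout, cams, workorder
def K(c):
    f=200/np.tan(np.radians(c['vfov'])/2); return f
def pose(name,st=None):
    c=cams.get_calibration(name)
    if name=='wrist':
        st=st or readout.state()
        T=np.eye(4);T[:3,:3]=st['tcp_rot'];T[:3,3]=st['tcp_pos']
        W=T@np.array(c['T_tool_cam']); return c,W[:3,:3],W[:3,3]
    R=cv2.Rodrigues(np.array(c['rvec'],float))[0]; t=np.array(c['tvec'],float).ravel()
    return c,R.T,-R.T@t
def ray(P,u,v):
    c,R,o=P; f=K(c); d=np.array([(u-c['cx'])/f,(v-c['cy'])/f]); s=d.copy()
    for _ in range(30): s=d/(1+c['k1']*(s@s))
    return o,R@np.array([s[0],s[1],1])
def onz(P,u,v,z):
    o,d=ray(P,u,v); return o+d*(z-o[2])/d[2]
def proj(P,X):
    c,R,o=P; p=R.T@(np.array(X,float)-o); s=p[:2]/p[2]; s=s*(1+c['k1']*(s@s)); return s*K(c)+[c['cx'],c['cy']]
def shot(name,fn=None):
    im=cams.get_image(name)
    if fn: cv2.imwrite('pics/'+fn,im[:,:,::-1])
    return im
def tri(P1,a,P2,b):
    o1,d1=ray(P1,*a);o2,d2=ray(P2,*b)
    A=np.stack([d1,-d2],1);s=np.linalg.lstsq(A,o2-o1,rcond=None)[0]
    p,q=o1+s[0]*d1,o2+s[1]*d2
    return (p+q)/2,np.linalg.norm(p-q)
E
python3 - <<'E'
from h import *
np.set_printoptions(precision=1,suppress=True)
for n in ('top','scene'):
    shot(n,n+'0.png'); P=pose(n); print(n,P[2],P[1].tolist(),P[0]['k1'],K(P[0]))
    for k in ('crate_1','crate_1_lip','strip','yellow_jar','green_jar','water_cup','palette','tape_roll','brush'):
        print(k,[(np.round(d['confidence'],2),np.round(d['extent']).tolist(),onz(P,d['extent'][0]+d['extent'][2]/2,d['extent'][1]+d['extent'][3]/2,0)[:2].round()) for d in cams.look_for(n,k)])
s=readout.state();print(s['tcp_rot'],s['time_s'],cams.get_calibration('wrist'))
E
```

```text
pics
top [ 328.3   71.7 1241.8] [[0.013801960446713668, -0.9907737181760496, 0.13482190200198593], [-0.999901705001552, -0.013343208036982412, 0.0043057094968632775], [-0.0024670271212390016, -0.13486807691550862, -0.9908604925045177]] -0.05219110880869204 366.1176683716813
crate_1 [(np.float64(0.93), [280.0, 147.0, 47.0, 52.0], array([592., 157.])), (np.float64(0.84), [261.0, 232.0, 59.0, 62.0], array([285., 194.])), (np.float64(0.74), [145.0, 158.0, 56.0, 50.0], array([552., 610.])), (np.float64(0.58), [371.0, 151.0, 54.0, 60.0], array([ 569., -168.])), (np.float64(0.58), [392.0, 246.0, 55.0, 60.0], array([ 246., -239.]))]
crate_1_lip [(np.float64(0.57), [370.0, 150.0, 52.0, 58.0], array([ 575., -164.])), (np.float64(0.19), [279.0, 149.0, 48.0, 48.0], array([590., 161.]))]
strip [(np.float64(0.76), [234.0, 134.0, 227.0, 20.0], array([696.,   5.])), (np.float64(0.65), [465.0, 215.0, 34.0, 35.0], array([ 392., -453.]))]
yellow_jar []
green_jar [(np.float64(0.8), [453.0, 173.0, 28.0, 24.0], array([ 558., -408.]))]
water_cup []
palette [(np.float64(0.72), [465.0, 216.0, 32.0, 34.0], ar
[... 1362 characters left out ...]
(0.75), [241.0, 90.0, 33.0, 25.0], array([ 381., -455.]))]
tape_roll [(np.float64(0.67), [270.0, 212.0, 77.0, 71.0], array([580., 138.]))]
brush [(np.float64(0.84), [302.0, 165.0, 51.0, 38.0], array([401., -13.])), (np.float64(0.52), [263.0, 192.0, 22.0, 36.0], array([590., -30.])), (np.float64(0.37), [226.0, 142.0, 62.0, 65.0], array([ 557., -174.]))]
[[ 0.9 -0.4  0. ]
 [-0.4 -0.9  0. ]
 [-0.  -0.  -1. ]] 1.0 {'vfov': 59.13833070512173, 'cx': 320.2317740677379, 'cy': 193.56318485373495, 'k1': -0.06092930362035209, 'T_tool_cam': array([[   0. ,   -1. ,   -0.3,   75.8],
       [   1. ,    0. ,    0. ,    0.5],
       [  -0. ,   -0.3,    1. , -142.5],
       [   0. ,    0. ,    0. ,    1. ]])}
```

```bash
python3 - <<'E'
import cv2
a=cv2.imread('pics/top0.png')[110:330,120:520]; cv2.imwrite('pics/top0c.png',cv2.resize(a,(800,440),interpolation=cv2.INTER_CUBIC))
a=cv2.imread('pics/scene0.png')[80:410,170:490]; cv2.imwrite('pics/scene0c.png',cv2.resize(a,(580,600),interpolation=cv2.INTER_CUBIC))
E
```

```text
(no output)
```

View pics/top0c.png

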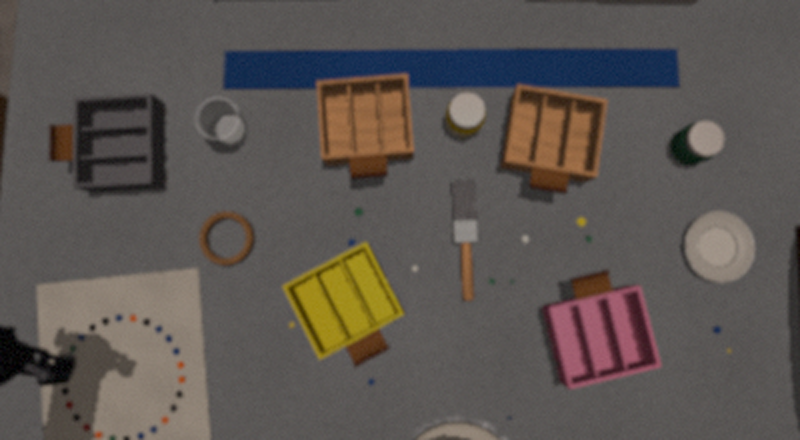

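View pics/scene0c.png

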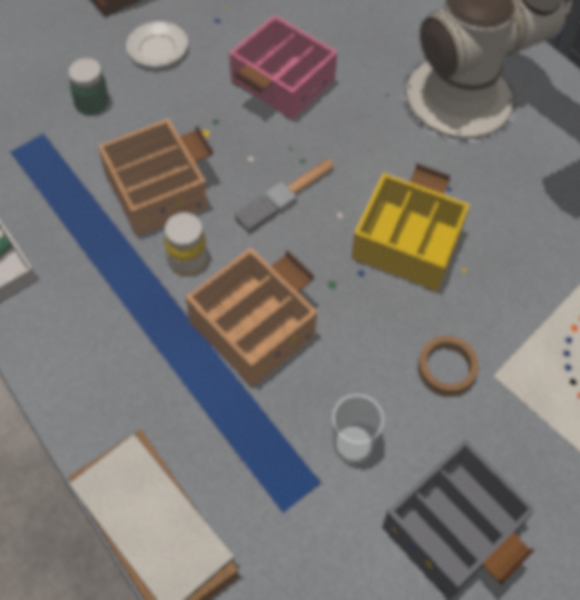

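Top crop: plywood crates at full-picture px (302,169) on the left and (397,176) on the right. The grey (179,181), yellow (292,259) and pink (421,278) boxes are look-alikes and excluded by colour. The strip lies beyond the crates. The yellow jar, the brush and the water cup stand near the crates.

```bash
cat >> h.py <<'E'
from scipy.optimize import least_squares
RIM=np.array([[65,75],[65,-75],[-65,-75],[-65,75]],float)
def fitc(obs,x0):
    # obs: list of (P, local pts Nx3, px Nx2); params x,y,yaw,dz
    def res(p):
        c,s=np.cos(p[2]),np.sin(p[2]); out=[]
        for P,L,px in obs:
            for l,q in zip(L,px):
                out.append(proj(P,[p[0]+c*l[0]-s*l[1],p[1]+s*l[0]+c*l[1],l[2]+p[3]])-q)
        return np.ravel(out)
    r=least_squares(res,[*x0,0,0],x_scale=[100,100,1,100],loss='soft_l1'); return r.x,res(r.x).reshape(-1,2)
E
python3 - <<'E'
from h import *
np.set_printoptions(precision=1,suppress=True)
Pt,Ps=pose('top'),pose('scene')
L=np.c_[RIM,[75]*4]
T=lambda a:np.array(a)/2+[120,110]
S=lambda a:np.array(a)/[1.8125,1.818]+[170,80]
for nm,t,s,x0 in (('L',[(317,80),(408,75),(413,153),(321,160)],[(252,360),(187,299),(251,252),(317,316)],(600,150)),
              ('R',[(518,86),(607,99),(597,178),(504,167)],[(140,212),(100,152),(165,122),(208,182)],(570,-170))):
    p,r=fitc([(Pt,L,T(t)),(Ps,L,S(s))],x0); c,si=np.cos(p[2]),np.sin(p[2])
    w=lambda a,b:np.array([p[0]+c*a-si*b,p[1]+si*a+c*b])
    print(nm,p,'yawdeg',np.degrees(p[2]),'lip',w(-98,0),'heel',w(-65,0)); print(r.T)
# strip corners
for q in ((224,52),(678,50),(680,86),(223,89)): print(onz(Pt,*(T(q)),0))
for q in ((12,152),(42,135),(320,483),(284,511)): print('s',onz(Ps,*(S(q)),0))
print('jar',tri(Pt,T((467,110)),Ps,S((184,228))),'cup',tri(Pt,T((218,118)),Ps,S((358,418))))
print('brush',onz(Pt,*T((467,300)),10),onz(Pt,*T((465,180)),10))
E
```

```text
L [596.6 160.5   0.1 -32.2] yawdeg 5.032972600454257 lip [498.9 151.9] heel [531.8 154.8]
[[ 0.  -1.1 -0.8  0.2 -0.7 -0.1  0.1 -0.6]
 [ 1.7  0.9 -0.2 -0.4  2.8 -0.4 -0.3 -1.3]]
R [ 573.4 -158.9   -0.1  -29.4] yawdeg -6.062333775089311 lip [ 476.  -148.5] heel [ 508.8 -152. ]
[[-1.8 -2.  -0.2  1.2 -2.1 -0.5  1.  -0.7]
 [ 2.2  1.  -0.4 -0.3  0.2 -0.4  0.2 -0.8]]
[721.6 413.5   0. ]
[ 736.6 -388.3    0. ]
[ 671.  -389.1    0. ]
[654.5 411.8   0. ]
s [ 744.3 -370.4    0. ]
s [ 681.5 -373.5    0. ]
s [672.2 430.5   0. ]
s [736.9 432.6   0. ]
jar (array([606.4,  -9.6,  62. ]), np.float64(2.772683139584141)) cup (array([588.3, 402.2,  59.8]), np.float64(2.9175595565770878))
brush [296.7 -15.6  10. ] [498.1 -11.3  10. ]
```

```bash
python3 - <<'E'
from h import *
np.set_printoptions(precision=1,suppress=True)
Pt,Ps=pose('top'),pose('scene')
L=np.c_[RIM,[75]*4]
T=lambda a:np.array(a)/2+[120,110]
S=lambda a:np.array(a)/[1.8125,1.875]+[170,80]
for nm,t,s,x0 in (('L',[(317,80),(408,75),(413,153),(321,160)],[(252,360),(187,299),(251,252),(317,316)],(600,150)),
              ('R',[(518,86),(607,99),(597,178),(504,167)],[(140,212),(100,152),(165,122),(208,182)],(570,-170))):
    p,r=fitc([(Pt,L,T(t)),(Ps,L,S(s))],x0); c,si=np.cos(p[2]),np.sin(p[2])
    w=lambda a,b:np.array([p[0]+c*a-si*b,p[1]+si*a+c*b])
    print(nm,p,'yawdeg',np.degrees(p[2]),'lip',w(-98,0),'heel',w(-65,0)); print(r.T)
for q in ((224,52),(678,50),(680,86),(223,89)): print(onz(Pt,*(T(q)),0))
for q in ((12,152),(42,135),(320,483),(284,511)): print('s',onz(Ps,*(S(q)),0))
print('jar',tri(Pt,T((467,110)),Ps,S((184,228))),'cup',tri(Pt,T((218,118)),Ps,S((358,418))))
s=readout.state(); print(s['tcp_rot'].tolist() if hasattr(s['tcp_rot'],'tolist') else s['tcp_rot'],proj(Pt,s['tcp_pos']))
E
```

```text
L [593.6 158.    0.1 -13.8] yawdeg 4.911407702767541 lip [496.  149.7] heel [528.8 152.5]
[[ 0.1 -0.4 -0.1  0.2 -0.5 -0.2  0.4 -0. ]
 [ 1.   0.3 -0.2 -0.5  4.3 -0.  -0.8 -0.5]]
R [ 571.7 -157.5   -0.1  -16.7] yawdeg -6.251095868890046 lip [ 474.3 -146.9] heel [ 507.1 -150.5]
[[-1.7 -1.4  0.2  1.3 -1.9 -0.4  1.4 -0.3]
 [ 1.7  0.7 -0.4 -0.5  1.2 -0.6 -0.4 -0.3]]
[721.6 413.5   0. ]
[ 736.6 -388.3    0. ]
[ 671.  -389.1    0. ]
[654.5 411.8   0. ]
s [ 739.4 -380.2    0. ]
s [ 676.8 -382.3    0. ]
s [658.9 413.4   0. ]
s [723.6 414.8   0. ]
jar (array([603.6,  -9.4,  78.2]), np.float64(0.142921706411538)) cup (array([583.8, 395. ,  83.3]), np.float64(1.1120085147580085))
[[0.9291229596328335, -0.3697709099850575, 3.456365191541292e-06], [-0.369770909593475, -0.9291229581287646, 5.5645917733683075e-05], [-1.7364853386190193e-05, -5.297996307693223e-05, -0.9999999984457927]] [141.8 282.4]
```

```bash
cat >> h.py <<'E'
def delta(target,yawdeg=None):
    s=readout.state();R=np.array(s['tcp_rot'])
    d=R.T@(np.array(target,float)-s['tcp_pos'])/10
    yaw=np.degrees(np.arctan2(R[1,0],R[0,0]))
    print('d cm',d.round(2),'yaw',yaw.round(2),'twist z',None if yawdeg is None else (yaw-yawdeg)%360)
E
python3 -c "
from h import *
delta([440,150,230],-175)
Ps=pose('scene')
S=lambda a:np.array(a)/[1.8125,1.875]+[170,80]
for q in ((70,480),(135,432),(35,272)): print(onz(Ps,*S(q),20))
"
```

```text
d cm [35.34 32.29  0.13] yaw -21.7 twist z 153.2985106147653
[945.11005495 209.42768565  20.        ]
[833.20415533 203.1001839   20.        ]
[ 824.51745239 -118.89482731   20.        ]
```

Call:
move_arm([
  {"delta_pos": [4.4, 4, 0], "twist": [0, 0, 10]},
  {"delta_pos": [8.8, 8, 0], "twist": [0, 0, 20]},
  {"delta_pos": [13.2, 12.1, 0], "twist": [0, 0, 30]},
  {"delta_pos": [17.6, 16.1, 0], "twist": [0, 0, 40]},
  {"delta_pos": [22, 20.1, 0], "twist": [0, 0, 50]},
  {"delta_pos": [26.4, 24.2, 0], "twist": [0, 0, 60]},
  {"delta_pos": [31, 28.2, 0], "twist": [0, 0, 70]},
  {"delta_pos": [35.3, 32.3, 0], "twist": [0, 0, 80]},
], gripper=0)

```text
time_s: 2.0
tcp_pos: [440.4, 148.3, 231.8]
tcp_rot: [[-0.208, -0.978, 0.001], [-0.978, 0.208, 0.001], [-0.001, -0.001, -1.0]]
force: [1.4, 0.7, -0.7]
width: -0.1
finger_force: 0.0
```

Call:
move_arm([
  {"delta_pos": [0, 0, 0], "twist": [0, 0, 10]},
  {"delta_pos": [0, 0, 0], "twist": [0, 0, 20]},
  {"delta_pos": [0, 0, 0], "twist": [0, 0, 30]},
  {"delta_pos": [0, 0, 0], "twist": [0, 0, 40]},
  {"delta_pos": [0, 0, 0], "twist": [0, 0, 50]},
  {"delta_pos": [0, 0, 0], "twist": [0, 0, 60]},
  {"delta_pos": [0, 0, 0], "twist": [0, 0, 70]},
  {"delta_pos": [0, 0, 0], "twist": [0, 0, 73.3]},
])

```text
time_s: 3.0
tcp_pos: [439.6, 150.0, 231.5]
tcp_rot: [[-0.996, -0.085, 0.0], [-0.085, 0.996, 0.0], [-0.0, 0.0, -1.0]]
force: [0.6, -0.6, -0.4]
width: -0.0
finger_force: 0.0
```

```bash
python3 - <<'E'
from h import *
s=readout.state(); print(s['tcp_pos'],s['tcp_rot'],s['joint_pos'],s['time_s'],s['width'],s['force'])
shot('wrist','w1.png'); P=pose('wrist'); np.set_printoptions(precision=1,suppress=True)
for k in ('crate_1','crate_1_lip'): print(cams.look_for('wrist',k))
# predicted: left crate dz=0 guess
c,si=np.cos(.0857),np.sin(.0857)
for a in ((-65,75,75),(-65,-75,75),(65,75,75),(65,-75,75),(-101,30,83),(-101,-30,83)): print(a,proj(P,[594+c*a[0]-si*a[1],157+si*a[0]+c*a[1],a[2]]))
E
```

```text
[439.62995153 150.03862486 231.47675324] [[-9.96421213e-01 -8.45262139e-02  2.91482818e-04]
 [-8.45261498e-02  9.96421236e-01  2.25564705e-04]
 [-3.09505800e-04  2.00119537e-04 -9.99999932e-01]] [ 6.80073482e-01  1.08230807e-01 -3.67072627e-01  8.90507264e-06
 -1.09512441e+00 -2.16624672e+00] 3.0 -0.033639896994830075 [ 0.60501832 -0.57940729 -0.39176257]
[{'extent': [584.6, 220.1, 55.4, 144.1], 'confidence': 0.94}, {'extent': [278.0, 2.1, 222.0, 116.3], 'confidence': 0.8}, {'extent': [0.0, 183.8, 124.7, 163.7], 'confidence': 0.71}, {'extent': [235.1, 229.2, 160.7, 139.2], 'confidence': 0.64}]
[{'extent': [1.8, 182.6, 115.0, 163.1], 'confidence': 0.62}]
(-65, 75, 75) [393.2 265.3]
(-65, -75, 75) [236.  265.4]
(65, 75, 75) [384.9 372.2]
(65, -75, 75) [245.8 372.1]
(-101, 30, 83) [347.6 234.2]
(-101, -30, 83) [280.7 234.2]
```

View pics/w1.png

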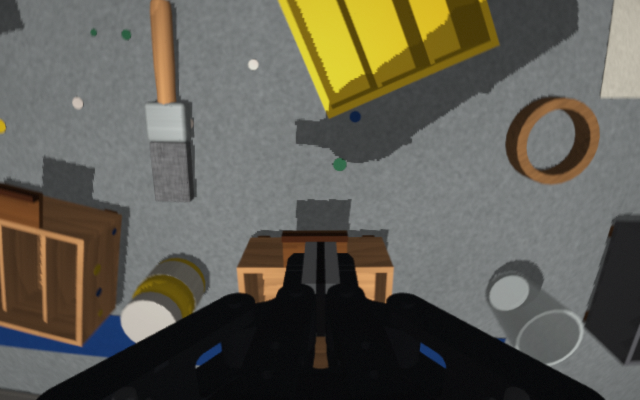

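The wrist view shows the left crate's ridge at px (282–348, 236) and its near rim corners at (238,265) and (393,265). These match the prediction from the top and scene fit within about 2 px, so its pose is about (594, 157), yaw 4.9°. The other crate is at the left edge of the picture, and the decoy in view is yellow. Next I go over the ridge.

Call:
move_arm([
  {"delta_pos": [-2, -0.2, 4.5]},
  {"delta_pos": [-4, -0.4, 9]},
  {"delta_pos": [-5.5, -0.6, 13.1]},
  {"delta_pos": [-5.5, -0.6, 13.1]},
])

```text
schema error: expected keys delta_pos, twist
```

```bash
python3 - <<'E'
from h import *
s=readout.state(); print(s['tcp_pos'],s['force'],s['time_s'])
p=np.array(s['tcp_pos']);R=np.array(s['tcp_rot']);h=np.array([529.2,151.4,0]);c,q=np.cos(.0857),np.sin(.0857)
for th in (0,7,14,21,28,35,42,48,53,55):
    t=np.radians(th); a,b=-30,83; lx,lz=a*np.cos(t)-b*np.sin(t)-3,a*np.sin(t)+b*np.cos(t)
    print(th,lx.round(1),lz.round(1),(R.T@(h+[c*lx,q*lx,lz]-p)/10).round(2))
E
```

```text
[439.61992693 150.03744625 231.43359079] [-0.03434855 -0.34144597 -0.42542082] 3.15
0 -33.0 83.0 [-5.63 -0.65 14.84]
7 -42.9 78.7 [-4.64 -0.64 15.27]
14 -52.2 73.3 [-3.71 -0.64 15.82]
21 -60.8 66.7 [-2.86 -0.64 16.47]
28 -68.5 59.2 [-2.09 -0.64 17.22]
35 -75.2 50.8 [-1.41 -0.64 18.07]
42 -80.8 41.6 [-0.85 -0.64 18.98]
48 -84.8 33.2 [-0.46 -0.64 19.82]
53 -87.3 26.0 [-0.2  -0.63 20.54]
55 -88.2 23.0 [-0.11 -0.63 20.84]
```

Call:
move_arm([
  {"delta_pos": [-2, -0.2, 4.5], "twist": [0, 0, 0]},
  {"delta_pos": [-4, -0.4, 9], "twist": [0, 0, 0]},
  {"delta_pos": [-5.6, -0.6, 13.0], "twist": [0, 0, 0]},
  {"delta_pos": [-5.6, -0.6, 14.4], "twist": [0, 0, 0]},
  {"delta_pos": [-5.6, -0.6, 14.4], "twist": [0, 0, 0]},
])

```text
time_s: 3.78
tcp_pos: [495.4, 148.7, 86.9]
tcp_rot: [[-0.996, -0.088, -0.002], [-0.088, 0.996, -0.001], [0.002, -0.001, -1.0]]
force: [0.2, -0.3, 1.0]
width: 0.4
finger_force: 0.0
```

Call:
move_arm([
  {"delta_pos": [0, 0, 0.4], "twist": [0, 0, 0]},
  {"delta_pos": [0.5, 0, 0.65], "twist": [0, 0, 0]},
  {"delta_pos": [1.0, 0, 0.9], "twist": [0, 0, 0]},
  {"delta_pos": [1.5, 0, 1.2], "twist": [0, 0, 0]},
  {"delta_pos": [1.9, 0, 1.45], "twist": [0, 0, 0]},
  {"delta_pos": [2.35, 0, 1.8], "twist": [0, 0, 0]},
  {"delta_pos": [2.75, 0, 2.1], "twist": [0, 0, 0]},
  {"delta_pos": [2.75, 0, 2.1], "twist": [0, 0, 0]},
])

```text
time_s: 4.78
tcp_pos: [467.5, 146.7, 67.1]
tcp_rot: [[-0.996, -0.088, -0.0], [-0.088, 0.996, 0.0], [0.0, 0.0, -1.0]]
force: [-2.6, 0.5, 6.7]
width: 0.1
finger_force: 3.4
```

```bash
python3 - <<'E'
from h import *
s=readout.state(); print(s['tcp_pos'],s['force'],s['time_s'])
im=shot('scene','s1.png'); a=im[150:350,200:440,::-1]; cv2.imwrite('pics/s1c.png',cv2.resize(a,(720,600),interpolation=cv2.INTER_CUBIC))
E
```

```text
[467.52187463 146.74937457  67.07902178] [-2.57292785  0.46792675  6.7247409 ] 4.775
```

View pics/s1c.png

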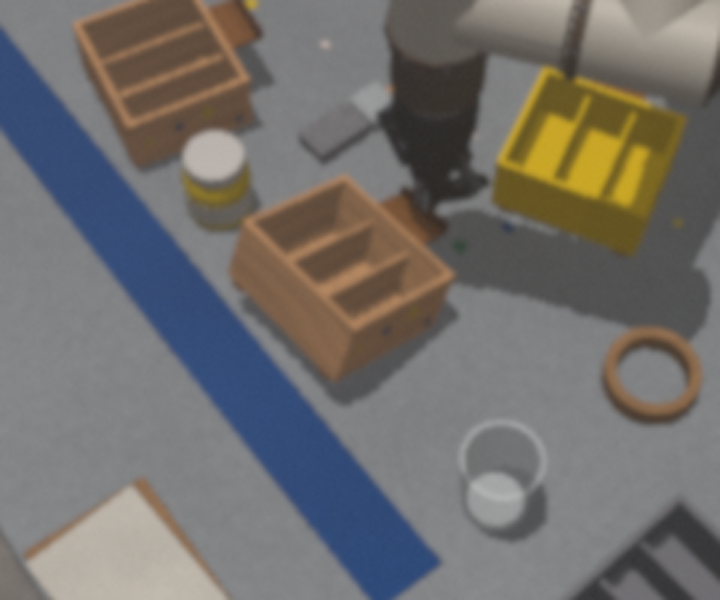

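Scene crop: the left crate is rocking up about its near edge, roughly 20°, with the finger on its ridge at crop px (425,215). Nothing else has moved, so I continue.

Call:
move_arm([
  {"delta_pos": [0.4, 0, 0.35], "twist": [0, 0, 0]},
  {"delta_pos": [0.8, 0, 0.75], "twist": [0, 0, 0]},
  {"delta_pos": [1.15, 0, 1.2], "twist": [0, 0, 0]},
  {"delta_pos": [1.5, 0, 1.65], "twist": [0, 0, 0]},
  {"delta_pos": [1.8, 0, 2.1], "twist": [0, 0, 0]},
  {"delta_pos": [2.1, 0, 2.6], "twist": [0, 0, 0]},
  {"delta_pos": [2.35, 0, 3.2], "twist": [0, 0, 0]},
  {"delta_pos": [2.5, 0, 3.6], "twist": [0, 0, 0]},
])

```text
time_s: 5.82
tcp_pos: [443.4, 144.2, 29.7]
tcp_rot: [[-0.996, -0.087, -0.001], [-0.087, 0.996, -0.0], [0.001, -0.0, -1.0]]
force: [-0.9, -0.7, 3.1]
width: -0.1
finger_force: 0.8
```

Call:
move_arm([
  {"delta_pos": [0.15, 0, 0.45], "twist": [0, 0, 0]},
  {"delta_pos": [0.25, 0, 0.7], "twist": [0, 0, 0]},
  {"delta_pos": [0.25, 0, 0.7], "twist": [0, 0, 0]},
  {"delta_pos": [0.25, 0, 0.7], "twist": [0, 0, 0]},
])

```text
time_s: 6.32
tcp_pos: [441.4, 144.2, 23.4]
tcp_rot: [[-0.996, -0.087, 0.0], [-0.087, 0.996, 0.0], [-0.0, 0.0, -1.0]]
force: [0.2, 0.0, 0.7]
width: -0.3
finger_force: 0.5
```

```bash
python3 - <<'E'
from h import *
s=readout.state(); print(s['tcp_pos'],s['force'],s['time_s'])
im=shot('scene','s2.png'); a=im[150:350,200:440,::-1]; cv2.imwrite('pics/s2c.png',cv2.resize(a,(720,600),interpolation=cv2.INTER_CUBIC))
for k in ('stamp',): print(cams.look_for('scene',k))
E
```

```text
[441.4192917 144.2203401  23.4213357] [0.15556476 0.00694927 0.66294009] 6.325
[{'extent': [288.1, 201.6, 73.4, 56.9], 'confidence': 0.74}, {'extent': [379.7, 313.3, 84.8, 86.7], 'confidence': 0.74}, {'extent': [368.6, 176.8, 57.9, 59.0], 'confidence': 0.7}, {'extent': [296.5, 91.0, 62.4, 54.6], 'confidence': 0.64}]
```

View pics/s2c.png

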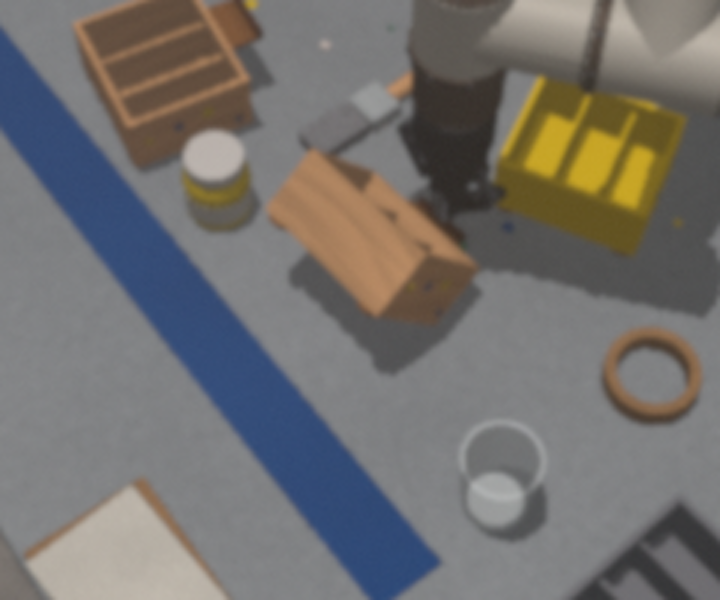

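The scene crop shows the left crate about 55° up, but only its far wall, crop px (270,210)–(430,255). From the calibration, this camera looks down at about 54–60° elevation. The underside only turns toward it beyond about 68° of tilt, so the scene camera cannot show the disc. The text says a crate let go below 60° falls back, and the lip meets the table at 62°. So I'll rock this crate on until it rests on its lip, well under the 71.6° limit. Then I'll look at the underside with the wrist camera from the far side and nudge the crate back down.

Call:
move_arm([
  {"delta_pos": [0.1, 0, 0.3], "twist": [0, 0, 0]},
  {"delta_pos": [0.15, 0, 0.6], "twist": [0, 0, 0]},
  {"delta_pos": [0.2, 0, 0.9], "twist": [0, 0, 0]},
  {"delta_pos": [0.2, 0, 1.15], "twist": [0, 0, 0]},
  {"delta_pos": [0.2, 0, 1.25], "twist": [0, 0, 0]},
  {"delta_pos": [0.2, 0, 1.25], "twist": [0, 0, 0]},
])

```text
time_s: 7.18
tcp_pos: [439.0, 144.0, 10.9]
tcp_rot: [[-0.996, -0.087, -0.0], [-0.087, 0.996, -0.0], [0.0, -0.0, -1.0]]
force: [-1.0, 0.2, 2.9]
width: -0.4
finger_force: 1.6
```

```bash
python3 - <<'E'
from h import *
s=readout.state(); print(s['tcp_pos'],s['force'],s['torque'],s['time_s'])
im=shot('scene','s3.png')
E
```

```text
[439.03588047 143.98556511  10.9272425 ] [-1.02644848  0.19738275  2.88868508] [ 0.11885173  0.44837593 -0.0656869 ] 7.175
```

Call:
move_arm([
  {"delta_pos": [0, 0, -0.2], "twist": [0, 0, 0]},
  {"delta_pos": [0, 0, -0.5], "twist": [0, 0, 0]},
  {"delta_pos": [0, 0, -1.0], "twist": [0, 0, 0]},
  {"delta_pos": [0, 0, -2.0], "twist": [0, 0, 0]},
  {"delta_pos": [0.5, 0, -4], "twist": [0, 0, 0]},
])

```text
time_s: 7.85
tcp_pos: [433.8, 143.2, 51.1]
tcp_rot: [[-0.996, -0.087, -0.001], [-0.087, 0.996, -0.001], [0.002, -0.001, -1.0]]
force: [-0.2, -0.9, -0.0]
width: -0.3
finger_force: 0.0
```

```bash
python3 - <<'E'
from h import *
s=readout.state(); print(s['tcp_pos'],s['force'],s['time_s'])
im=shot('scene','s4.png'); b=cv2.imread('pics/s3.png')
P=np.hstack([x[170:290,260:380] for x in (b,im[:,:,::-1])]); cv2.imwrite('pics/s4c.png',cv2.resize(P,(800,400),interpolation=cv2.INTER_CUBIC))
E
```

```text
[433.76773466 143.21276798  51.0915575 ] [-0.22080275 -0.87153079 -0.02718808] 7.85
```

View pics/s4c.png

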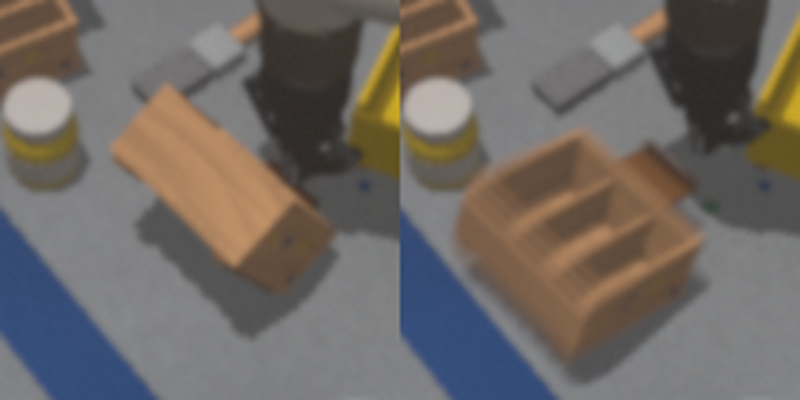

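The right half of that picture shows the crate already falling back flat, so it does not rest at 62°. Its heel is still in place and nothing else has moved.

The underside can still be shown to the scene camera with the right crate. It is farther away, so that camera sees it at only about 50° elevation. If it is first turned on the spot about its heel by about 40°, toward the camera, the disc must show at 55–60° of tilt. Next I measure the right crate with the wrist camera.

```bash
python3 -c "
from h import *
delta([425,-147,230],-186)"
```

```text
d cm [  3.45 -28.87 -17.69] yaw -174.98 twist z 11.019077359917844
```

Call:
move_arm([
  {"delta_pos": [1, 0, -6], "twist": [0, 0, 0]},
  {"delta_pos": [2, -2, -12], "twist": [0, 0, 2]},
  {"delta_pos": [3.4, -7, -15], "twist": [0, 0, 4]},
  {"delta_pos": [3.4, -13, -17.7], "twist": [0, 0, 6]},
  {"delta_pos": [3.4, -19, -17.7], "twist": [0, 0, 8]},
  {"delta_pos": [3.4, -24.5, -17.7], "twist": [0, 0, 11]},
  {"delta_pos": [3.4, -28.9, -17.7], "twist": [0, 0, 11]},
  {"delta_pos": [3.4, -28.9, -17.7], "twist": [0, 0, 11]},
])

```text
time_s: 8.9
tcp_pos: [424.9, -149.6, 227.6]
tcp_rot: [[-0.994, 0.11, -0.001], [0.11, 0.994, 0.0], [0.001, -0.0, -1.0]]
force: [0.3, -0.5, 0.7]
width: -0.1
finger_force: 0.0
```

```bash
python3 - <<'E'
from h import *
s=readout.state(); print(s['tcp_pos'],s['force'],s['joint_pos'],s['time_s'])
im=shot('wrist','w2.png'); P=pose('wrist'); np.set_printoptions(precision=1,suppress=True)
y=np.radians(-6.25);c,si=np.cos(y),np.sin(y)
for a in ((-65,75,75),(-65,-75,75),(-101,30,83),(-101,-30,83)): print(a,proj(P,[571.7+c*a[0]-si*a[1],-157.5+si*a[0]+c*a[1],a[2]]))
for k in ('crate_1','brush'): print([(d['extent'],round(d['confidence'],2)) for d in cams.look_for('wrist',k)])
# left crate still at rest? compare top view
im=shot('top'); b=cv2.imread('pics/top0.png')[:,:,::-1]
print(cv2.phaseCorrelate(np.float64(cv2.cvtColor(b,7)[140:205,270:335]),np.float64(cv2.cvtColor(im,7)[140:205,270:335])))
cv2.imwrite('pics/w2v.png',np.vstack([shot('wrist')[180:400,:,::-1],cv2.resize(im[120:230,260:440,::-1],(640,380))]))
E
```

```text
[ 424.89381656 -149.62043548  227.60469043] [ 0.25141339 -0.47755162  0.65486047] [ 2.40165259e-02  8.68667887e-02 -4.01911337e-01 -7.30918147e-05
 -1.08281056e+00 -1.70475004e+00] 8.9
(-65, 75, 75) [408.2 260.4]
(-65, -75, 75) [248.1 260.3]
(-101, 30, 83) [362.8 228.3]
(-101, -30, 83) [294.7 228.2]
[([106.7, 2.6, 211.3, 97.2], 0.7), ([558.2, 2.0, 81.8, 98.2], 0.68), ([525.9, 210.5, 114.1, 153.5], 0.64), ([258.0, 228.8, 157.8, 136.9], 0.59), ([198.9, 320.1, 352.7, 47.4], 0.43)]
[([432.6, 16.9, 46.5, 198.8], 0.98)]
((-0.06921618712418365, -0.2840982413785227), 0.8268184586198147)
```

View pics/w2v.png

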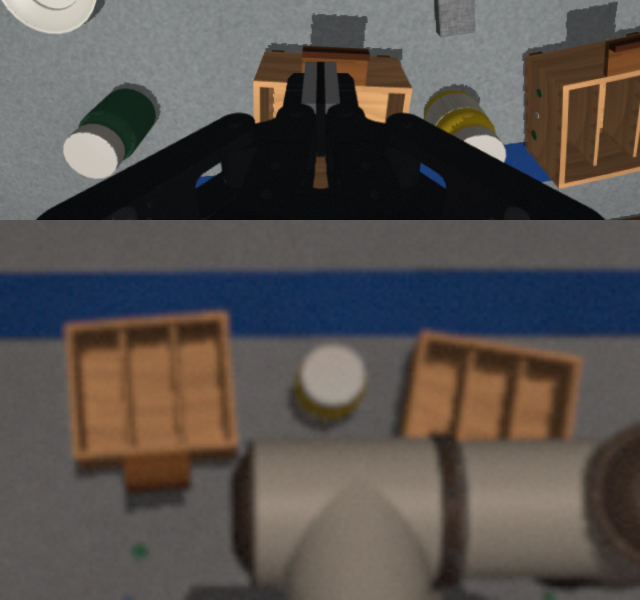

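The wrist view shows the right crate's near rim corners at px (254,260) and (411,260), with its ridge at 301–369. That puts it about 4.6 mm further left than fitted: heel (507,-146), yaw -6°. The top view shows the left crate flat and unmoved, with a 0.3 px shift.

Next I grip the lip by its sides, without lifting. I slide the heel about 30 mm to clear the jar and turn the crate to about +40° toward the scene camera.

Call:
move_arm([
  {"delta_pos": [-3, 0.6, 4], "twist": [0, 0, 0]},
  {"delta_pos": [-6.2, 1.3, 8], "twist": [0, 0, 0]},
  {"delta_pos": [-6.2, 1.3, 10], "twist": [0, 0, 0]},
  {"delta_pos": [-6.2, 1.3, 10], "twist": [0, 0, 0]},
  {"delta_pos": [-6.2, 1.3, 14], "twist": [0, 0, 0]},
  {"delta_pos": [-6.2, 1.3, 18.2], "twist": [0, 0, 0]},
  {"delta_pos": [-6.2, 1.3, 18.2], "twist": [0, 0, 0]},
], gripper=1)

```text
time_s: 10.02
tcp_pos: [487.0, -140.4, 44.9]
tcp_rot: [[-0.995, 0.104, -0.005], [0.104, 0.995, -0.0], [0.005, -0.001, -1.0]]
force: [0.8, -0.2, -0.2]
width: 85.8
finger_force: 0.0
```

Call:
move_arm([
  {"delta_pos": [0, 0, 0], "twist": [0, 0, 0]},
  {"delta_pos": [0, 0, 0], "twist": [0, 0, 0]},
  {"delta_pos": [0, 0, 0], "twist": [0, 0, 0]},
  {"delta_pos": [0, 0, 0], "twist": [0, 0, 0]},
], gripper=0.6)

```text
time_s: 10.52
tcp_pos: [490.4, -140.8, 48.8]
tcp_rot: [[-0.995, 0.104, 0.005], [0.104, 0.995, -0.0], [-0.005, 0.0, -1.0]]
force: [-1.6, 1.7, 5.3]
width: 59.0
finger_force: 62.9
```

Call:
move_arm([
  {"delta_pos": [0.4, -0.7, -0.3], "twist": [0, 0, 0]},
  {"delta_pos": [0.9, -1.4, -0.3], "twist": [0, 0, 0]},
  {"delta_pos": [1.4, -2.1, -0.3], "twist": [0, 0, 0]},
  {"delta_pos": [1.7, -2.7, -0.3], "twist": [0, 0, 0]},
  {"delta_pos": [1.7, -2.9, -0.3], "twist": [0, 0, -6]},
  {"delta_pos": [1.7, -3.1, -0.3], "twist": [0, 0, -12]},
  {"delta_pos": [1.6, -3.3, -0.3], "twist": [0, 0, -18]},
  {"delta_pos": [1.55, -3.5, -0.3], "twist": [0, 0, -24]},
])

```text
time_s: 11.52
tcp_pos: [469.2, -174.9, 48.9]
tcp_rot: [[-0.951, -0.311, -0.0], [-0.311, 0.951, -0.0], [0.0, -0.0, -1.0]]
force: [-0.4, -1.8, -0.6]
width: 58.9
finger_force: 64.7
```

```bash
python3 - <<'E'
from h import *
s=readout.state(); print(s['tcp_pos'],s['force'],s['torque'],s['time_s'],s['width'])
delta([472.5,-183.2,46],-140)
im=shot('scene','s5.png'); cv2.imwrite('pics/s5c.png',cv2.resize(im[80:290,180:420,::-1],(686,600),interpolation=cv2.INTER_CUBIC))
E
```

```text
[ 469.20450299 -174.89590279   48.8663463 ] [-0.355156   -1.78195108 -0.56765377] [-0.58711682 -0.09623666 -0.18677689] 11.525 58.9357163083256
d cm [-0.06 -0.89  0.29] yaw -161.9 twist z 338.0973432026124
```

View pics/s5c.png

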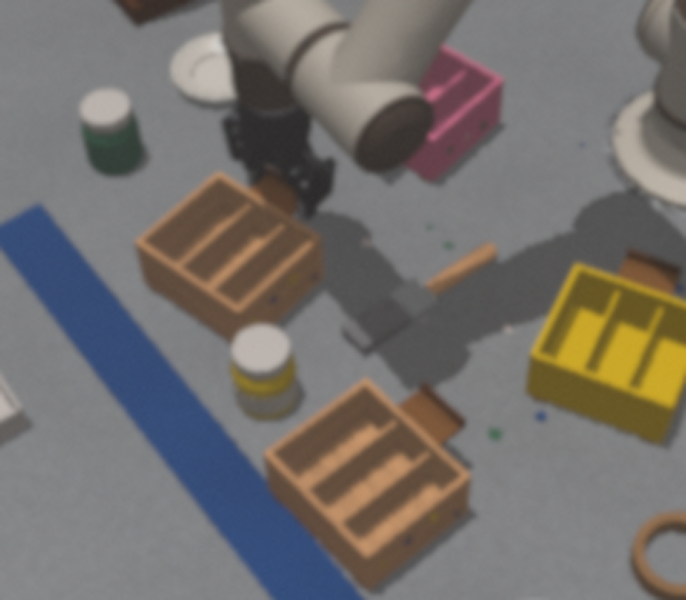

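The scene crop shows the right crate gripped at its lip and turned to about 18°, clear of the yellow jar at crop px (263,370). Nothing else has moved. I continue to about 40°.

Call:
move_arm([
  {"delta_pos": [0, -0.2, 0], "twist": [0, 0, -5]},
  {"delta_pos": [0, -0.4, 0], "twist": [0, 0, -10]},
  {"delta_pos": [-0.05, -0.55, 0], "twist": [0, 0, -15]},
  {"delta_pos": [-0.1, -0.8, 0], "twist": [0, 0, -20]},
  {"delta_pos": [-0.1, -0.9, 0], "twist": [0, 0, -22]},
  {"delta_pos": [-0.1, -0.9, 0], "twist": [0, 0, -22]},
])

```text
time_s: 12.32
tcp_pos: [473.3, -182.5, 48.9]
tcp_rot: [[-0.767, -0.642, 0.001], [-0.642, 0.767, -0.0], [-0.0, -0.0, -1.0]]
force: [0.5, 0.1, -0.5]
width: 58.7
finger_force: 64.4
```

Call:
move_arm([
  {"delta_pos": [0, 0, 0], "twist": [0, 0, 0]},
  {"delta_pos": [0, 0, 0], "twist": [0, 0, 0]},
  {"delta_pos": [0, 0, -3], "twist": [0, 0, 0]},
  {"delta_pos": [1.2, 0, -7], "twist": [0, 0, 0]},
  {"delta_pos": [1.2, 0, -7], "twist": [0, 0, 0]},
], gripper=1)

```text
time_s: 12.95
tcp_pos: [465.4, -190.4, 121.8]
tcp_rot: [[-0.766, -0.643, 0.006], [-0.643, 0.766, -0.001], [-0.004, -0.005, -1.0]]
force: [1.3, 0.8, -0.5]
width: 85.7
finger_force: 0.0
```

Call:
move_arm([
  {"delta_pos": [0, 0, 0], "twist": [0, 0, 0]},
  {"delta_pos": [0, 0, 0], "twist": [0, 0, 0]},
  {"delta_pos": [0, 0, 0], "twist": [0, 0, 0]},
  {"delta_pos": [0, 0, 0], "twist": [0, 0, 0]},
  {"delta_pos": [0, 0, 0], "twist": [0, 0, 0]},
], gripper=0)

```text
time_s: 13.58
tcp_pos: [463.9, -190.0, 118.5]
tcp_rot: [[-0.766, -0.643, -0.001], [-0.643, 0.766, 0.0], [0.0, 0.0, -1.0]]
force: [0.4, 0.7, 0.7]
width: -0.1
finger_force: 0.0
```

```bash
python3 - <<'E'
from h import *
s=readout.state(); print(s['tcp_pos'],s['force'],s['time_s'],s['width'])
p=np.array(s['tcp_pos']);R=np.array(s['tcp_rot']);u=-R[:,0]
print('yaw',np.degrees(np.arctan2(R[1,0],R[0,0])))
Ps=pose('scene'); im=shot('scene','s6.png')
h=np.array([487.3,-169,0]);v=R[:,1]
for a,b,z in ((130,75,75),(130,-75,75),(0,75,75),(0,-75,75)): print(proj(Ps,h+a*u+b*v+[0,0,z]).round(1))
for th in (0,21,40,55,58,59):
    t=np.radians(th); a,b=-30,83; lx,lz=a*np.cos(t)-b*np.sin(t)-3,a*np.sin(t)+b*np.cos(t)
    print(th,(R.T@(h+u*lx+[0,0,lz]-p)/10).round(2))
d=cv2.resize(im[80:250,190:350,::-1],(564,600),interpolation=cv2.INTER_CUBIC); cv2.imwrite('pics/s6c.png',d)
E
```

```text
[ 463.89396988 -189.97768074  118.54024499] [0.40968393 0.69492965 0.74861766] 13.575 -0.08796743600336158
yaw -139.99860406229107
[286.7 187.4]
[238.1 177.9]
[298.3 154.5]
[251.8 146. ]
0 [0.16 0.1  3.55]
21 [2.93 0.1  5.18]
40 [4.79 0.1  7.42]
55 [5.67 0.1  9.55]
58 [ 5.78  0.1  10.  ]
59 [ 5.81  0.1  10.15]
```

View pics/s6c.png

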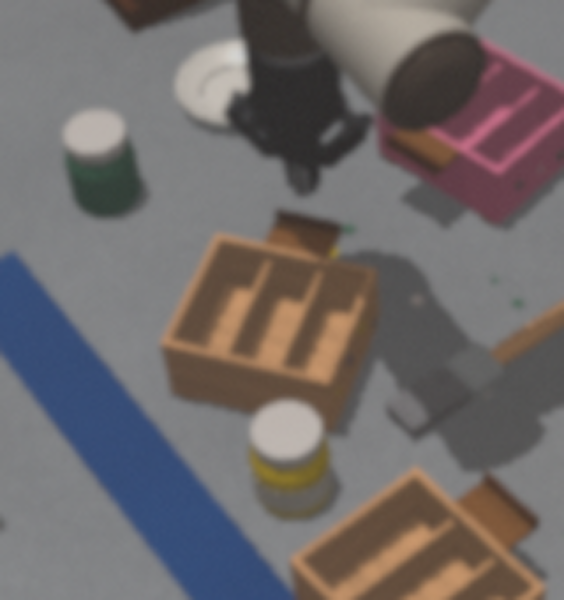

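The scene crop shows the right crate at about 40° yaw. Its rim corners lie within about 1–3 px of prediction, and it is clear of the jar at crop px (288,450). Next I press its lip.

Call:
move_arm([
  {"delta_pos": [0.1, 0.1, 2.0], "twist": [0, 0, 0]},
  {"delta_pos": [0.15, 0.1, 3.2], "twist": [0, 0, 0]},
  {"delta_pos": [0.2, 0.1, 3.65], "twist": [0, 0, 0]},
  {"delta_pos": [0.7, 0.1, 3.8], "twist": [0, 0, 0]},
  {"delta_pos": [1.2, 0.1, 4.05], "twist": [0, 0, 0]},
  {"delta_pos": [2.1, 0.1, 4.55], "twist": [0, 0, 0]},
  {"delta_pos": [2.5, 0.1, 4.9], "twist": [0, 0, 0]},
  {"delta_pos": [2.95, 0.1, 5.2], "twist": [0, 0, 0]},
])

```text
time_s: 14.62
tcp_pos: [439.9, -208.5, 66.4]
tcp_rot: [[-0.766, -0.642, -0.001], [-0.642, 0.766, 0.0], [0.001, 0.001, -1.0]]
force: [-2.5, 2.1, 3.6]
width: -0.1
finger_force: 1.3
```

Call:
move_arm([
  {"delta_pos": [0.4, 0, 0.35], "twist": [0, 0, 0]},
  {"delta_pos": [0.8, 0, 0.75], "twist": [0, 0, 0]},
  {"delta_pos": [1.15, 0, 1.2], "twist": [0, 0, 0]},
  {"delta_pos": [1.5, 0, 1.65], "twist": [0, 0, 0]},
  {"delta_pos": [1.8, 0, 2.1], "twist": [0, 0, 0]},
  {"delta_pos": [2.1, 0, 2.6], "twist": [0, 0, 0]},
  {"delta_pos": [2.35, 0, 3.2], "twist": [0, 0, 0]},
  {"delta_pos": [2.5, 0, 3.6], "twist": [0, 0, 0]},
])

```text
time_s: 15.62
tcp_pos: [421.4, -224.5, 30.4]
tcp_rot: [[-0.766, -0.643, -0.0], [-0.643, 0.766, -0.0], [0.0, 0.0, -1.0]]
force: [-0.4, -1.0, 1.4]
width: 0.1
finger_force: 0.5
```

Call:
move_arm([
  {"delta_pos": [0.15, 0, 0.45], "twist": [0, 0, 0]},
  {"delta_pos": [0.3, 0, 0.8], "twist": [0, 0, 0]},
  {"delta_pos": [0.35, 0, 1.2], "twist": [0, 0, 0]},
  {"delta_pos": [0.35, 0, 1.35], "twist": [0, 0, 0]},
  {"delta_pos": [0.35, 0, 1.35], "twist": [0, 0, 0]},
])

```text
time_s: 16.25
tcp_pos: [419.0, -226.6, 17.2]
tcp_rot: [[-0.766, -0.643, -0.0], [-0.643, 0.766, -0.0], [0.0, -0.0, -1.0]]
force: [0.5, -0.2, 0.4]
width: 0.4
finger_force: 0.3
```

```bash
python3 - <<'E'
from h import *
s=readout.state(); print(s['tcp_pos'],s['force'],s['time_s'],s['width'])
im=shot('scene','s7.png'); a=im[80:250,190:350]
hsv=cv2.cvtColor(im,cv2.COLOR_RGB2HSV); m=((hsv[...,0]<5)|(hsv[...,0]>172))&(hsv[...,1]>130)&(hsv[...,2]>70)
ys,xs=np.nonzero(m[120:215,200:320]); print(len(xs),(xs.mean()+200,ys.mean()+120) if len(xs) else '')
cv2.imwrite('pics/s7c.png',cv2.resize(a[:,:,::-1],(564,600),interpolation=cv2.INTER_CUBIC))
E
```

```text
[ 418.95174661 -226.55323974   17.23834316] [ 0.48879129 -0.21425797  0.44361534] 16.25 0.36872193125454
0
```

View pics/s7c.png

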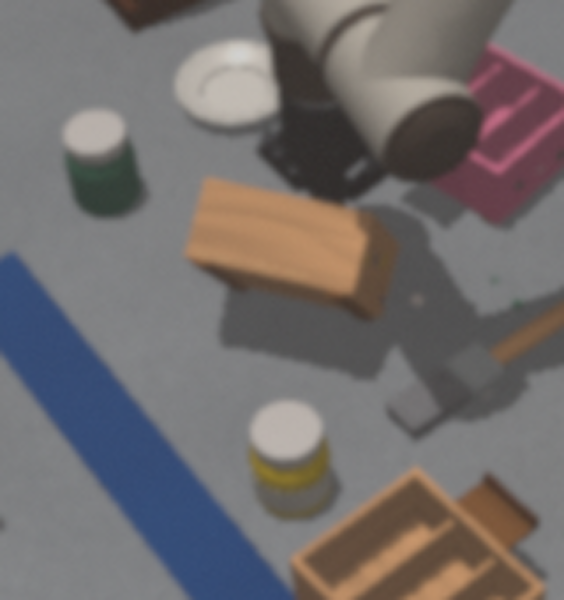

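The scene crop shows the far wall lit, crop px (190,250)–(360,280). Below it is a thin shaded sliver of underside, from about (225,280) to (360,310). The picture allowance is used up, so I read the sliver's colours numerically at projected underside points.

```bash
python3 - <<'E'
from h import *
Ps=pose('scene'); im=cv2.cvtColor(cv2.imread('pics/s7.png'),4)
s=readout.state();R=np.array(s['tcp_rot']);u=-R[:,0];v=R[:,1]
h=np.array([487.3,-169,0])
t=np.radians(58.5)
e1=u*np.cos(t)+np.array([0,0,np.sin(t)]); n=-u*np.sin(t)+np.array([0,0,np.cos(t)])
L=lambda a,b,z:proj(Ps,h+a*e1+b*v+z*n)
print('visible dot',-n@((Ps[2]-h)/np.linalg.norm(Ps[2]-h)))
for a in (0,15,65,115,130): print(a,[L(a,b,5).round(1).tolist() for b in (-75,-50,0,50,75)])
print('far rim',[L(130,b,75).round(1).tolist() for b in (-75,75)])
# columns of colours through underside, rows
for b in (-60,-40,-20,0,20,40,60):
    c=L(65,b,5); x=int(round(c[0])); y0=int(round(L(130,b,5)[1]))
    print(b,x,y0,[im[y,x].tolist() for y in range(y0-4,y0+10)])
E
```

```text
visible dot 0.1092098757492384
0 [[254.6, 160.0], [261.9, 161.4], [276.8, 164.2], [291.8, 167.0], [299.4, 168.5]]
15 [[253.4, 159.2], [260.8, 160.6], [275.8, 163.4], [291.0, 166.3], [298.6, 167.7]]
65 [[249.4, 156.6], [257.0, 158.0], [272.5, 160.9], [288.1, 163.8], [295.9, 165.3]]
115 [[245.1, 153.7], [253.0, 155.2], [268.9, 158.2], [285.0, 161.2], [293.1, 162.7]]
130 [[243.8, 152.8], [251.7, 154.3], [267.8, 157.3], [284.0, 160.4], [292.2, 161.9]]
far rim [[248.8, 130.2], [297.1, 138.8]]
-60 254 154 [[174, 132, 97], [178, 135, 99], [179, 137, 101], [177, 137, 101], [163, 125, 92], [134, 104, 79], [103, 81, 64], [82, 66, 54], [75, 62, 53], [75, 64, 59], [84, 77, 74], [96, 93, 92], [101, 100, 100], [98, 99, 99]]
-40 260 155 [[171, 130, 96], [174, 131, 96], [178, 135, 100], [176, 135, 100], [166, 127, 94], [145, 111, 83], [114, 89, 70], [94, 74, 60], [87, 71, 58], [86, 70, 60], [82, 71, 63], [82, 76, 74], [83, 81, 80], [84, 83, 83]]
-20 266 156 [[173, 131, 97], [173, 132, 97], [174, 132, 96], [176, 135, 98], [172, 133, 97], [155, 119, 89], [125, 98, 74], [98, 78, 62], [90, 72, 59], [88,
[... 253 characters left out ...]
, 72], [85, 82, 80], [85, 85, 84]]
20 279 159 [[183, 139, 102], [179, 136, 99], [174, 133, 97], [172, 131, 96], [168, 127, 94], [152, 117, 86], [125, 96, 73], [100, 78, 62], [90, 73, 60], [89, 72, 60], [88, 75, 67], [86, 79, 76], [85, 82, 82], [85, 84, 84]]
40 285 160 [[189, 142, 103], [186, 140, 102], [181, 137, 100], [178, 134, 98], [174, 132, 96], [167, 126, 92], [147, 109, 80], [118, 87, 63], [91, 68, 52], [81, 63, 53], [82, 69, 60], [85, 77, 73], [85, 81, 80], [84, 83, 83]]
60 291 161 [[151, 115, 85], [141, 108, 80], [131, 100, 75], [123, 94, 71], [113, 87, 67], [104, 82, 64], [98, 77, 61], [92, 73, 58], [88, 70, 56], [78, 62, 51], [72, 57, 48], [69, 56, 49], [71, 61, 55], [76, 71, 68]]
```

The sliver at rows 160–166 is shaded bare wood, about (90,72,59) right across. A red disc covering 77 % of its depth would drop G and B sharply. I tip 2° more to widen the sliver and confirm.

Call:
move_arm([
  {"delta_pos": [0.05, 0, 0.15], "twist": [0, 0, 0]},
  {"delta_pos": [0.05, 0, 0.35], "twist": [0, 0, 0]},
  {"delta_pos": [0.05, 0, 0.35], "twist": [0, 0, 0]},
])

```text
time_s: 16.68
tcp_pos: [418.5, -226.9, 13.7]
tcp_rot: [[-0.766, -0.643, -0.0], [-0.643, 0.766, -0.0], [0.0, 0.0, -1.0]]
force: [-0.2, 0.6, -0.1]
width: -0.0
finger_force: 0.2
```

```bash
python3 - <<'E'
from h import *
s=readout.state(); print(s['tcp_pos'],s['force'],s['time_s'])
im=np.mean([shot('scene').astype(float) for _ in range(3)],0)
for x in (254,260,266,272,279,285): print(x,[im[y,x].round().astype(int).tolist() for y in range(155+(x-260)//5,168+(x-260)//5)])
E
```

```text
[ 418.52642192 -226.86637832   13.6807234 ] [-0.22985244  0.59931912 -0.05722713] 16.675
254 [[141, 108, 82], [109, 86, 67], [87, 69, 57], [79, 64, 54], [73, 59, 51], [71, 60, 53], [77, 68, 63], [88, 82, 80], [98, 95, 95], [100, 99, 99], [100, 100, 100], [99, 99, 100], [96, 95, 96]]
260 [[119, 93, 71], [96, 77, 62], [89, 71, 58], [89, 72, 58], [88, 71, 58], [87, 71, 60], [83, 72, 64], [82, 76, 73], [83, 81, 80], [85, 83, 84], [84, 84, 84], [85, 84, 85], [84, 84, 84]]
266 [[130, 101, 76], [103, 81, 63], [91, 73, 60], [89, 71, 59], [89, 72, 58], [90, 73, 61], [89, 77, 68], [87, 81, 78], [85, 83, 82], [86, 85, 85], [84, 84, 84], [85, 84, 85], [85, 83, 85]]
272 [[144, 111, 82], [112, 88, 67], [93, 75, 60], [89, 72, 58], [89, 71, 58], [89, 72, 60], [89, 74, 63], [87, 78, 72], [86, 83, 81], [85, 84, 85], [84, 84, 84], [85, 84, 84], [85, 84, 84]]
279 [[158, 121, 89], [131, 101, 76], [105, 82, 64], [91, 73, 59], [90, 72, 58], [89, 71, 57], [89, 73, 60], [88, 75, 67], [85, 79, 76], [84, 82, 82], [85, 83, 84], [85, 84, 84], [84, 83, 84]]
285 [[155, 116, 83], [127, 94, 68], [99, 73, 55], [83, 63, 51], [81, 64, 52], [84, 68, 55], [87, 73, 63], [87, 78, 73], [85, 81, 80], [85, 83, 83], [84, 83, 83], [85, 84, 84], [84, 83, 83]]
```

The plateau is uniform wood at (89,72,58), distinct from the grey shadow at (84,84,84). So the right crate is bare, and the left one is the stamped crate. I let the right crate down gently, back along the arc.

Call:
move_arm([
  {"delta_pos": [-0.15, 0, -0.6], "twist": [0, 0, 0]},
  {"delta_pos": [-0.3, 0, -1.2], "twist": [0, 0, 0]},
  {"delta_pos": [-0.55, 0, -1.85], "twist": [0, 0, 0]},
  {"delta_pos": [-0.95, 0, -2.7], "twist": [0, 0, 0]},
  {"delta_pos": [-1.5, 0, -3.6], "twist": [0, 0, 0]},
  {"delta_pos": [-2.2, 0, -4.45], "twist": [0, 0, 0]},
  {"delta_pos": [-2.95, 0, -5.2], "twist": [0, 0, 0]},
  {"delta_pos": [-3.8, 0, -5.85], "twist": [0, 0, 0]},
])

```text
time_s: 17.82
tcp_pos: [449.4, -202.6, 73.7]
tcp_rot: [[-0.766, -0.643, 0.003], [-0.643, 0.766, -0.001], [-0.002, -0.003, -1.0]]
force: [0.7, -2.9, 4.2]
width: -0.2
finger_force: 2.5
```

Call:
move_arm([
  {"delta_pos": [-0.9, 0, -0.55], "twist": [0, 0, 0]},
  {"delta_pos": [-1.9, 0, -1.1], "twist": [0, 0, 0]},
  {"delta_pos": [-1.9, 0, -4], "twist": [0, 0, 0]},
  {"delta_pos": [-1.0, 0, -9], "twist": [0, 0, 0]},
  {"delta_pos": [1.5, 0, -14], "twist": [0, 0, 0]},
  {"delta_pos": [2.5, 0, -15], "twist": [0, 0, 0]},
  {"delta_pos": [2.5, 0, -15], "twist": [0, 0, 0]},
], gripper=0)

```text
time_s: 18.7
tcp_pos: [427.8, -218.0, 222.0]
tcp_rot: [[-0.767, -0.642, -0.0], [-0.642, 0.767, 0.001], [-0.001, 0.001, -1.0]]
force: [0.2, -0.0, -0.1]
width: 0.1
finger_force: 0.0
```

```bash
python3 - <<'E'
from h import *
s=readout.state(); print(s['tcp_pos'],s['force'],s['time_s'])
P=pose('wrist'); im=shot('wrist','w3.png'); shot('scene','s8.png'); shot('top','t3.png')
print([(d['extent'],round(d['confidence'],2)) for d in cams.look_for('wrist','crate_1')])
# brightness-based rim: predicted corners vs strongest match over dx,dy,yaw of near rim/ridge in wrist
R=np.array(s['tcp_rot']);u=-R[:,0];v=R[:,1]
def pts(h,ps):
    u2=np.array([np.cos(ps),np.sin(ps),0]);v2=np.array([-np.sin(ps),np.cos(ps),0])
    seg=[((0,75,75),(0,-75,75)),((-36,30,83),(-36,-30,83)),((0,75,75),(130,75,75)),((0,-75,75),(130,-75,75)),((130,75,75),(130,-75,75))]
    return [np.array(h)+u2*p[0]+v2*p[1]+[0,0,p[2]] for a,b in seg for p in [np.array(a)*(1-k)+np.array(b)*k for k in np.linspace(0,1,25)]]
mats=[]
for n,f in (('scene','s8.png'),('top','t3.png')):
    g=cv2.GaussianBlur(cv2.imread('pics/'+f,0),(0,0),1).astype(np.float32); e=cv2.GaussianBlur(np.hypot(cv2.Sobel(g,5,1,0),cv2.Sobel(g,5,0,1)),(0,0),1)
    mats.append((pose(n),e))
def score(q):
    X=pts([q[0],q[1],0],q[2]); t=0
    for P,e in mats[:1]:
        uv=np.float32([proj(P,x) for x in X]); t+=cv2.remap(e,uv[:,0],uv[:,1],1).mean()
    return -t
from scipy.optimize import minimize
best=min((minimize(score,[487.3+a,-169+b,np.radians(40+c)],method='Nelder-Mead',options=dict(initial_simplex=np.array([[487+a,-169+b,.7+c/57],[495+a,-169+b,.7+c/57],[487+a,-161+b,.7+c/57],[487+a,-169+b,.78+c/57]]))) for a in (-8,0,8) for b in (-8,0,8) for c in (-5,0,5)),key=lambda r:r.fun)
print('scene fit heel',best.x[:2],np.degrees(best.x[2]),best.fun,score([487.3,-169,np.radians(40)]))
E
```

```text
[ 427.80133582 -218.04843392  221.97852015] [ 0.22133189 -0.02265965 -0.06649083] 18.7
[([336.5, 2.0, 233.0, 129.1], 0.71), ([561.2, 233.3, 78.8, 134.8], 0.64), ([235.1, 222.4, 164.6, 145.2], 0.57)]
scene fit heel [ 490.97422391 -166.42219308] 38.08829185320196 -78.55828857421875 -71.24377
```

The right crate is flat again, with its heel at about (490,-167) and yaw about 39°, which is 27 mm off its place. I regrip the lip and slide it back to where it stood.

Call:
move_arm([
  {"delta_pos": [-3, -0.1, 4], "twist": [0, 0, 0]},
  {"delta_pos": [-6, -0.1, 8], "twist": [0, 0, 0]},
  {"delta_pos": [-6, -0.1, 9.5], "twist": [0, 0, 0]},
  {"delta_pos": [-6, -0.1, 9.5], "twist": [0, 0, 0]},
  {"delta_pos": [-6, -0.1, 13.5], "twist": [0, 0, 0]},
  {"delta_pos": [-6, -0.1, 17.5], "twist": [0, 0, 0]},
  {"delta_pos": [-6, -0.1, 17.5], "twist": [0, 0, 0]},
], gripper=1)

```text
time_s: 19.77
tcp_pos: [473.2, -181.1, 46.2]
tcp_rot: [[-0.767, -0.642, -0.005], [-0.642, 0.767, 0.0], [0.004, 0.003, -1.0]]
force: [-0.2, 0.6, -0.0]
width: 85.1
finger_force: 0.0
```

Call:
move_arm([
  {"delta_pos": [0, 0, 0], "twist": [0, 0, 0]},
  {"delta_pos": [0, 0, 0], "twist": [0, 0, 0]},
  {"delta_pos": [0, 0, 0], "twist": [0, 0, 0]},
  {"delta_pos": [0, 0, -0.3], "twist": [0, 0, 0]},
], gripper=0.6)

```text
time_s: 20.27
tcp_pos: [476.0, -180.8, 52.0]
tcp_rot: [[-0.766, -0.643, 0.003], [-0.643, 0.766, -0.0], [-0.002, -0.002, -1.0]]
force: [0.9, -0.3, -2.6]
width: 58.9
finger_force: 64.9
```

```bash
python3 -c "
from h import *
s=readout.state();print(s['force'],s['width'],s['tcp_pos'])
delta([490.4,-140.8,48.8],-186)"
```

```text
[ 0.93577755 -0.33302196 -2.63016774] 58.87892328617155 [ 475.99525059 -180.82768184   52.0011871 ]
d cm [-3.68  2.14  0.32] yaw -140.01 twist z 45.99112442838566
```

Call:
move_arm([
  {"delta_pos": [0, 0.25, 0.2], "twist": [0, 0, 8]},
  {"delta_pos": [-0.05, 0.45, 0.2], "twist": [0, 0, 16]},
  {"delta_pos": [-0.15, 0.7, 0.2], "twist": [0, 0, 24]},
  {"delta_pos": [-0.25, 0.9, 0.2], "twist": [0, 0, 32]},
  {"delta_pos": [-0.4, 1.1, 0.2], "twist": [0, 0, 39]},
  {"delta_pos": [-0.5, 1.25, 0.2], "twist": [0, 0, 46]},
  {"delta_pos": [-1.2, 1.45, 0.2], "twist": [0, 0, 46]},
  {"delta_pos": [-1.9, 1.65, 0.2], "twist": [0, 0, 46]},
])

```text
time_s: 21.28
tcp_pos: [479.0, -156.7, 50.2]
tcp_rot: [[-0.995, 0.103, -0.0], [0.103, 0.995, -0.001], [-0.0, -0.001, -1.0]]
force: [-3.8, -5.1, 8.6]
width: 58.5
finger_force: 66.2
```

```bash
python3 -c "
from h import *
s=readout.state();print(s['force'],s['width'],s['tcp_pos'])
delta([490.4,-140.8,49],-186.2)"
```

```text
[-3.77542212 -5.08738028  8.63916533] 58.47565749289356 [ 478.97471608 -156.74317547   50.18692211]
d cm [-0.97  1.7   0.12] yaw 174.08 twist z 0.28081019436353927
```

Call:
move_arm([
  {"delta_pos": [-0.3, 0.4, -0.25], "twist": [0, 0, 0]},
  {"delta_pos": [-0.6, 0.85, -0.25], "twist": [0, 0, 0]},
  {"delta_pos": [-0.9, 1.3, -0.25], "twist": [0, 0, 0]},
  {"delta_pos": [-1.0, 1.6, -0.25], "twist": [0, 0, 0]},
  {"delta_pos": [-1.0, 1.6, -0.25], "twist": [0, 0, 0]},
])

```text
time_s: 21.9
tcp_pos: [490.9, -140.6, 50.7]
tcp_rot: [[-0.995, 0.104, 0.0], [0.104, 0.995, 0.0], [-0.0, 0.0, -1.0]]
force: [0.2, -0.1, -2.2]
width: 58.3
finger_force: 64.9
```

Call:
move_arm([
  {"delta_pos": [0, 0, 0], "twist": [0, 0, 0]},
  {"delta_pos": [0, 0, 0], "twist": [0, 0, 0]},
  {"delta_pos": [0, 0, -4], "twist": [0, 0, 0]},
  {"delta_pos": [2, 0, -9], "twist": [0, 0, 0]},
  {"delta_pos": [5, 0, -13], "twist": [0, 0, 0]},
  {"delta_pos": [5, 0, -17], "twist": [0, 0, 0]},
  {"delta_pos": [5, 0, -17], "twist": [0, 0, 0]},
], gripper=1)

```text
time_s: 22.78
tcp_pos: [442.7, -135.9, 224.6]
tcp_rot: [[-0.995, 0.104, 0.009], [0.104, 0.995, -0.0], [-0.009, 0.001, -1.0]]
force: [0.5, 0.6, -0.2]
width: 85.6
finger_force: 0.0
```

```bash
python3 - <<'E'
from h import *
s=readout.state(); print(s['tcp_pos'],s['force'],s['time_s'])
a=cv2.imread('pics/scene0.png',0); b=cv2.cvtColor(shot('scene','s9.png'),7)
def sh(x0,y0,x1,y1):
    return [np.round(v,2) for v in cv2.phaseCorrelate(np.float64(a[y0:y1,x0:x1]),np.float64(b[y0:y1,x0:x1]),cv2.createHanningWindow((x1-x0,y1-y0),cv2.CV_64F))]
print('Rcrate',sh(215,135,300,212),'Lcrate',sh(268,208,352,290),'jar',sh(255,190,290,235),'brush',sh(298,160,356,206))
delta([420,150,230],-175)
E
```

```text
[ 442.69649122 -135.92628233  224.59384269] [ 0.50910986  0.60653584 -0.15528496] 22.775
Rcrate [array([ 0.9 , -0.13]), np.float64(1.02)] Lcrate [array([-0.38,  0.31]), np.float64(0.97)] jar [array([-0.2 ,  0.55]), np.float64(0.85)] brush [array([-0.32,  0.89]), np.float64(0.49)]
d cm [ 5.12 28.19 -0.76] yaw 173.99 twist z 348.9932695614742
```

The right crate is back on its place within about 2 mm, a 0.9 px shift. The left crate, the jar and the brush have not moved. Now I go to the left crate to push it with the open fingers straddling its lip.

Call:
move_arm([
  {"delta_pos": [2, 5, -0.7], "twist": [0, 0, -2]},
  {"delta_pos": [4, 11, -0.7], "twist": [0, 0, -4]},
  {"delta_pos": [5.1, 17, -0.7], "twist": [0, 0, -6]},
  {"delta_pos": [5.1, 23, -0.7], "twist": [0, 0, -9]},
  {"delta_pos": [5.1, 28.2, -0.7], "twist": [0, 0, -11]},
  {"delta_pos": [5.1, 28.2, -0.7], "twist": [0, 0, -11]},
])

```text
time_s: 23.58
tcp_pos: [419.5, 152.6, 226.2]
tcp_rot: [[-0.996, -0.092, -0.002], [-0.092, 0.996, -0.002], [0.003, -0.001, -1.0]]
force: [-0.3, 0.2, 0.5]
width: 85.2
finger_force: 0.0
```

```bash
python3 -c "
from h import *
s=readout.state();print(s['force'],s['width'],s['tcp_pos'])
delta([504.3,149.3,22],-175.1)"
```

```text
[-0.27718346  0.16173749  0.45487161] 85.22436416014091 [419.48264154 152.63585883 226.15590056]
d cm [-8.47 -1.08 20.4 ] yaw -174.75 twist z 0.35064121214563215
```

Call:
move_arm([
  {"delta_pos": [-4, -0.5, 4], "twist": [0, 0, 0]},
  {"delta_pos": [-8.4, -1.1, 8], "twist": [0, 0, 0]},
  {"delta_pos": [-8.4, -1.1, 11], "twist": [0, 0, 0]},
  {"delta_pos": [-8.4, -1.1, 15], "twist": [0, 0, 0]},
  {"delta_pos": [-8.4, -1.1, 18.5], "twist": [0, 0, 0]},
  {"delta_pos": [-8.4, -1.1, 20.4], "twist": [0, 0, 0]},
  {"delta_pos": [-8.4, -1.1, 20.4], "twist": [0, 0, 0]},
])

```text
time_s: 24.45
tcp_pos: [502.5, 144.4, 21.4]
tcp_rot: [[-0.996, -0.086, -0.005], [-0.086, 0.996, -0.003], [0.006, -0.003, -1.0]]
force: [0.1, -0.2, -0.3]
width: 85.2
finger_force: 0.0
```

Call:
move_arm([
  {"delta_pos": [-0.8, 0, 0], "twist": [0, 0, 0]},
  {"delta_pos": [-1.6, 0, 0], "twist": [0, 0, 0]},
  {"delta_pos": [-2.6, 0, 0], "twist": [0, 0, 0]},
  {"delta_pos": [-3.6, 0, 0], "twist": [0, 0, 0]},
  {"delta_pos": [-4.6, 0, 0], "twist": [0, 0, 0]},
  {"delta_pos": [-5.6, 0, 0], "twist": [0, 0, 0]},
  {"delta_pos": [-6.4, 0, 0], "twist": [0, 0, 0]},
  {"delta_pos": [-7.0, 0, 0], "twist": [0, 0, 0]},
])

```text
time_s: 25.45
tcp_pos: [574.4, 152.5, 23.7]
tcp_rot: [[-0.996, -0.087, -0.0], [-0.087, 0.996, -0.0], [0.0, -0.0, -1.0]]
force: [-5.2, 0.1, 3.3]
width: 85.5
finger_force: 2.2
```

```bash
cat >> h.py <<'E'
def fit_heel(h0,yaw0):
    im=shot('scene'); P=pose('scene')
    g=cv2.GaussianBlur(cv2.cvtColor(im,cv2.COLOR_RGB2GRAY),(0,0),1).astype(np.float32)
    e=cv2.GaussianBlur(np.hypot(cv2.Sobel(g,5,1,0),cv2.Sobel(g,5,0,1)),(0,0),1)
    seg=[((0,75,75),(0,-75,75)),((0,75,75),(130,75,75)),((0,-75,75),(130,-75,75)),((130,75,75),(130,-75,75)),((130,75,0),(130,-75,0)),((130,75,5),(130,75,75)),((0,75,0),(130,75,0))]
    L=np.array([np.array(a)*(1-k)+np.array(b)*k for a,b in seg for k in np.linspace(0,1,20)])
    def sc(q):
        c,s=np.cos(q[2]),np.sin(q[2])
        uv=np.float32([proj(P,[q[0]+c*l[0]-s*l[1],q[1]+s*l[0]+c*l[1],l[2]]) for l in L])
        return -cv2.remap(e,uv[:,0],uv[:,1],1).mean()
    from scipy.optimize import minimize
    rs=[]
    for a in (-10,0,10):
        for b in (-10,0,10):
            x=np.array([h0[0]+a,h0[1]+b,np.radians(yaw0)])
            rs.append(minimize(sc,x,method='Nelder-Mead',options=dict(initial_simplex=x+np.array([[0,0,0],[8,0,0],[0,8,0],[0,0,.06]]))))
    r=min(rs,key=lambda r:r.fun); q=r.x
    return q[:2],np.degrees(q[2]),q[:2]+65*np.array([np.cos(q[2]),np.sin(q[2])]),r.fun
E
python3 -c "
from h import *
s=readout.state();print(s['force'],s['tcp_pos'],s['time_s'])
p=np.array(s['tcp_pos']);u=-np.array(s['tcp_rot'])[:,0]
h=(p+11*u)[:2]; print(fit_heel(h,5),'R',fit_heel((507,-146),-6))"
```

```text
[-5.24912278  0.1488953   3.3098475 ] [574.43785267 152.45219267  23.71716525] 25.45
(array([583.37186611, 161.54815999]), np.float64(3.0415387588342284), array([648.28030252, 164.9970559 ]), np.float64(-61.515052795410156)) R (array([ 511.44657575, -137.45595291]), np.float64(-9.998488112005363), array([ 575.45937751, -148.74139533]), np.float64(-61.33033752441406))
```

The crate is moving squarely with the fingers, and its centre is at x ≈ 649. The strip's centre line there is at x ≈ 694, so I push another 45 mm, check, and back off.

Call:
move_arm([
  {"delta_pos": [-1.0, 0, 0], "twist": [0, 0, 0]},
  {"delta_pos": [-2.0, 0, 0], "twist": [0, 0, 0]},
  {"delta_pos": [-3.0, 0, 0], "twist": [0, 0, 0]},
  {"delta_pos": [-3.9, 0, 0], "twist": [0, 0, 0]},
  {"delta_pos": [-4.5, 0, 0], "twist": [0, 0, 0]},
  {"delta_pos": [-4.5, 0, 0], "twist": [0, 0, 0]},
])

```text
time_s: 26.3
tcp_pos: [620.1, 156.7, 24.0]
tcp_rot: [[-0.996, -0.087, 0.002], [-0.087, 0.996, 0.001], [-0.002, 0.0, -1.0]]
force: [0.8, 1.0, 0.4]
width: 85.4
finger_force: 0.0
```

Call:
move_arm([
  {"delta_pos": [1.5, 0, 0], "twist": [0, 0, 0]},
  {"delta_pos": [1.5, 0, -4], "twist": [0, 0, 0]},
  {"delta_pos": [1.5, 0, -9], "twist": [0, 0, 0]},
  {"delta_pos": [4, 0, -14], "twist": [0, 0, 0]},
  {"delta_pos": [10, 0, -18], "twist": [0, 0, 0]},
  {"delta_pos": [16, 0, -20], "twist": [0, 0, 0]},
  {"delta_pos": [20, 0, -20], "twist": [0, 0, 0]},
  {"delta_pos": [20, 0, -20], "twist": [0, 0, 0]},
])

```text
time_s: 27.3
tcp_pos: [417.5, 138.6, 225.5]
tcp_rot: [[-0.996, -0.089, 0.003], [-0.089, 0.996, 0.003], [-0.004, 0.003, -1.0]]
force: [0.9, -0.4, 0.5]
width: 85.4
finger_force: 0.0
```

```bash
python3 - <<'E'
from h import *
s=readout.state();print(s['force'],s['tcp_pos'],s['time_s'])
print(fit_heel((630,160),5))
Pt=pose('top'); im=shot('top','t4.png')
d=cams.look_for('top','crate_1'); print([(np.round(x['extent']).tolist(),round(x['confidence'],2),onz(Pt,x['extent'][0]+x['extent'][2]/2,x['extent'][1]+x['extent'][3]/2,60)[:2].round()) for x in d])
# predicted rim corners and strip edges in top
print([proj(Pt,[694+a,165+b,75]).round(1).tolist() for a,b in ((65,75),(65,-75),(-65,-75),(-65,75))])
a=cv2.imread('pics/scene0.png',0); b=cv2.cvtColor(shot('scene','s10.png'),7)
for n,(x0,y0,x1,y1) in dict(R=(215,135,300,212),jar=(255,190,290,235),cup=(345,280,395,335),brush=(298,160,356,206),tape=(395,255,440,300),green=(200,105,240,145),plate=(235,85,280,120)).items():
    print(n,cv2.phaseCorrelate(np.float64(a[y0:y1,x0:x1]),np.float64(b[y0:y1,x0:x1]),cv2.createHanningWindow((x1-x0,y1-y0),cv2.CV_64F)))
E
```

```text
[ 0.94726754 -0.40646458  0.51313833] [417.49791073 138.57662629 225.46518838] 27.3
(array([631.76816316, 165.06173946]), np.float64(2.561492290379128), array([696.70321724, 167.96669238]), np.float64(-65.63140106201172))
[([144.0, 157.0, 60.0, 47.0], 0.97, array([548., 585.])), ([370.0, 152.0, 53.0, 60.0], 0.79, array([ 554., -154.])), ([278.0, 119.0, 48.0, 46.0], 0.68, array([685., 161.])), ([264.0, 231.0, 59.0, 63.0], 0.64, array([287., 180.])), ([392.0, 246.0, 54.0, 60.0], 0.58, array([ 250., -222.]))]
[[278.6, 118.7], [323.6, 119.2], [323.0, 157.2], [277.3, 156.7]]
R ((0.9047972375906639, -0.2565423696196234), 1.05041233122967)
jar ((0.021626212062507477, 0.3321028724617783), 0.8718827253550594)
cup ((0.07055374716652807, 0.10314303225299426), 0.8207261078129281)
brush ((-0.1037347687981729, -0.03263819630349829), 0.9839323507852153)
tape ((0.5289891645756555, 0.6987759501332782), 0.8780006150215995)
green ((0.11089634458379649, 0.21696437917125877), 0.7928041071170162)
plate ((0.48195832468215727, 0.03592388742504937), 0.8871826121959653)
```

The crate's centre is at x ≈ 696, against ≈ 694 for the strip's centre line. It is flat, and everything else is in place. The arm is clear, so I hand in.

```bash
python3 -c "
from station import workorder
print(workorder.close_job())"
```

```text
the job is handed in; nothing more can be done
None
```

I tipped both crates and let them back down flat, then pushed the left one over the blue strip (centre about 2 mm off its line) and handed the job in. I only inferred that the left is the stamped one: the scene camera's steep view hid the left underside, and the right crate showed bare wood after I gripped its lip, turned it towards the camera and slid it back to within about 2 mm, never lifting it. In that check I tipped the left to 62° and it dropped back freely, and the hand-in gave no verdict.

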